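# Shut down the signal generator

### The job

Shut down the sloping-front signal generator: turn its big level knob fully anticlockwise to the end stop, then press the loose grey cap firmly home over the tapered brass output spigot, down to the collar, so that it stays on by itself. Leave the small knob as it is set and do not shift the other loose things on the table.

Things in the scene. Friction and masses are not known exactly. Their poses are not given: they have to be found in the camera images.
- console: grey desk-top signal generator, fixed, 340 mm wide. Origin on the table under the middle of its sloping control panel; x away from the robot, z up, yaw varies. The panel is 180 mm long, rises from 35 mm high at the front to 138 mm at the back, its outward normal leans 35 degrees from vertical towards the front (console -x). The body goes on 100 mm behind the panel at that height.
- level_grip (a point): grip point on the axis of the big level knob (left half of the panel seen from the robot): centre of a black grip bar 46 mm long, 14 mm thick, 32 mm tall. The knob starts 0.9 to 2.5 rad from its stop. The point lies 37 mm out from the panel, 7 mm below the bar's top. Its z axis is the knob's axis, outward from the panel; its x axis runs along the bar (it turns with the knob), the bar carries a white line at its -x end. Bar stands on a 48 mm disc. Friction about 0.05 N m.
- level (a joint): angle of the big level knob, rad: 0 is the anticlockwise end stop (white line points straight down the slope), grows clockwise (seen from outside, facing the panel) to 2.8.
- fine_pointer (a point): end of the bar of the small knob (26 mm disc, 25 mm bar), near the upper middle of the panel: to be left as set. It turns easily, through 2.4 rad.
- outlet_collar (a point): centre of the face of the round steel collar (38 mm across, 6 mm high) on the right half of the panel, where the brass spigot starts. z axis: along the spigot, outward from the panel; x up the slope. The spigot is a split brass cone (four sprung leaves), 24 mm long, tapering from 18 mm diameter at the collar to 12.4 mm near its tip.
- cap: loose grey push-on cap, a round hollow cap 29 mm in outer diameter and 46 mm tall, 30 g, standing upright on the table, open mouth down. Origin at the centre of its mouth, z axis towards its closed top. The tapered bore is 34 mm deep, 16.8 mm wide at the mouth; laid loosely on the spigot the mouth stays about 5 mm above the collar, and about 6 to 10 N of push brings it down to the collar, where friction holds it.
- plug: loose steel turned plug with a wide foot (36 mm) and a 20 mm stem, 40 mm tall; bystander. Origin under its foot.
- jar: loose clear jar with grey lid, 48 mm diameter, 55 mm tall; bystander. Origin under its foot.
- driver: loose screwdriver, 170 mm long, lying; bystander.
- meter: loose black hand multimeter, 140 x 75 x 32 mm, lying; bystander. Origin at the centre of its underside.
- parts_tray: loose grey divided tray, 80 x 120 x 30 mm; bystander. Origin at the centre of its underside.
- heatsink: loose finned aluminium heat sink, 50 x 70 x 30 mm; bystander. Origin at the centre of its underside.
Mind the look-alikes: they are no part of the job. What is shaped like the cap but green or orange is not meant.

How it is judged:
On the way, in this order (a step that is already met when the one before it is completed fails the run):
1. the level knob is at its anticlockwise end stop (value of joint level below 0.06 rad), for 0.2 s.
2. with the knob down, the cap is pressed home on the spigot (value of joint level below 0.08 rad and distance between cap and outlet_collar below 0.003 m and angle between the z axis of cap and the z axis of outlet_collar, either way round below 0.09 rad), for 0.2 s.
At the end, for the whole second after the job is handed in: Level knob within 0.08 rad of its anticlockwise stop; cap square on the spigot (within 0.09 rad), its mouth within 3 mm of the collar centre, released and at rest; small knob's pointer moved under 3 mm; other loose things within 30 mm of their starts (all of step 2 and linear speed of cap below 0.01 m/s and distance of fine_pointer from where it was at the start of the episode below 0.003 m); the robot touches nothing.
It fails at once if the small knob is turned (distance of fine_pointer from where it was at the start of the episode above 0.006 m).
It fails at once if a bystander is shifted by more than 30 mm (distance of any of plug, jar, driver, meter, parts_tray, heatsink from where it was at the start of the episode above 0.03 m).
It also fails if it takes over 72 s, if anything falls off the work surface, if the arm or the gripper's body presses on something with over 40 N, if the wrist force passes 120 N, or if a joint passes its speed limit or range.

### The arm

A 6-joint arm with a two-finger parallel gripper is mounted at the origin on the work surface. World frame = base frame: x ahead of the robot, y to its left, z up, the work surface at z = 0. Lengths are in m, angles in rad, forces in N, time in s.
With the tool pointing down it reaches from about 0.325 to 0.75 m from the base axis. Payload 7.6 kg.
Tool frame: the origin (TCP) lies on the mounting face of the last link; the fingertips stand 173 mm ahead of it and the grasp point (between the pads) lies 155 mm ahead of it; x points along the fingers, y is the direction in which the jaws open and shut, and the axes are right-handed (so a half turn about x gives the same grasp; the last joint's range is limited). The gripper opens to 85 mm and grips with 20 to 120 N. Pads are 22 mm wide; open, the fingers measure 114 mm over their backs; the gripper's body (76 mm by 85 mm) begins 54 mm behind the grasp point. The pads swing forward as they close: fully open they stand 13 mm farther back than shut.
Start: joints at [-1.249, 0.052, 1.401, -0, 1.689, -0.07], TCP at [0.2, -0.485, 0.405] pointing down, gripper open.
Joint ranges: [-2.9, 2.9], [-0.91, 2.17], [0.12, 2.37], [-1.06, 4.2], [0.26, 2.73], [-2.93, 2.93]. Speed limits (rad/s): [2.57, 2.57, 3.01, 3.14, 3.14, 3.14].

### API

Orientations are given as a 3x3 rotation matrix whose columns are the frame's x, y, z axes.
In Python, from bench import * gives the robot as it stands. Calls block until the motion is done:
- move_ptp(position, orientation): joint-space move of the TCP to a pose.
- move_linear(position, rotation=None, vel=0.15, until_force=None): straight line of the TCP; rotation=None keeps the orientation; vel is the mean speed in m/s. With until_force (N) it stops when the force on the tool has changed by that much, and returns True; else False.
- move_joints(angles): joint-space move.
- move_gripper(opening, strength=None): opening from 0.0 (shut) to 1.0 (fully open); strength is the grip in N (None keeps the last); returns when the fingers have stopped.
- sleep(seconds).
- inverse_kinematics(position, orientation): joint angles nearest the present ones, or None.
- get_image(name): name is "side" or "top" or "wrist"; returns a dict with "img" (384x512x3 uint8, red, green, blue), "range_z" (384x512 float32, m along the optical axis (not along the pixel's ray), 0 where there is no reading), "mtx" (3x3 intrinsics, pixels), "R" (3x3) and "t" (3): a world point X has camera coordinates R X + t; the wrist camera has in their place "mount" (4x4, takes a point from camera to tool coordinates, whose origin is the TCP and whose axes are the tool frame's). Camera axes: x right, y down, z forward; pixel columns grow to the right and rows downward; lengths in m; the calibration is good to about 2 mm. A picture is of the moment at which its call begins: read the wrist's pose just before it.
A pose or a line that the arm cannot do raises PlanningError and nothing moves.
- sign_off(): hands the job in, once; it reports no verdict.
Readings, each from a call of its own:
- current_time_s(): time.
- current_qpos(): joint angles.
- current_joint_vel(): joint speeds.
- current_joint_efforts(): joint torques, N m.
- current_tcp_pos(): TCP position.
- current_tcp_rot(): TCP orientation.
- current_contact_force(): force on the tool from outside, world axes, zero at the start.
- current_torque(): the same for the moment, N m.
- current_grip_width(): opening from 0.0 (shut) to 1.0 (fully open).
Only numpy, scipy, OpenCV 4.12 (cv2) and the standard library are available. Lean on these libraries where they do the work, as an engineer would, in place of code of your own. Each camera call takes 0.05 s, during which the arm holds its last target. There are 200 camera calls.

## Working session

There is one attempt and no reset: what is moved stays moved. The work goes in short steps, each a Python script; the robot and the scene stay as the last script left them, time stands still between calls to the robot, and variables do not carry over. Pictures are saved under pics/ and viewed, about 8 in all and at most 12, crops included, and the job is handed in when it is done.

```bash
ls; mkdir -p pics; python3 - <<'E'
from bench import *
import cv2,numpy as np
for n in ("top","side"):
    d=get_image(n); np.savez(n+"0.npz",**d)
    cv2.imwrite(f"pics/{n}0.png",cv2.resize(d["img"][:,:,::-1],(800,600),interpolation=cv2.INTER_CUBIC))
    print(n,d["mtx"],-d["R"].T@d["t"],d["R"])
E
```

```text
pics
top [[496.89124111   0.         257.26178704]
 [  0.         496.89124111 189.42814565]
 [  0.           0.           1.        ]] [0.28142815 0.0450933  1.73547748] [[-0.00443349 -0.99985323  0.01654854]
 [-0.98976215  0.00202672 -0.14271223]
 [ 0.14265774 -0.01701183 -0.98962587]]
side [[498.1179974    0.         253.45177027]
 [  0.         498.1179974  198.05571227]
 [  0.           0.           1.        ]] [ 0.38975872 -0.98840084  1.03241982] [[ 0.99123669 -0.13161661 -0.0112643 ]
 [-0.09494205 -0.650543   -0.75351165]
 [ 0.09184674  0.74797786 -0.65733804]]
```

View pics/top0.png

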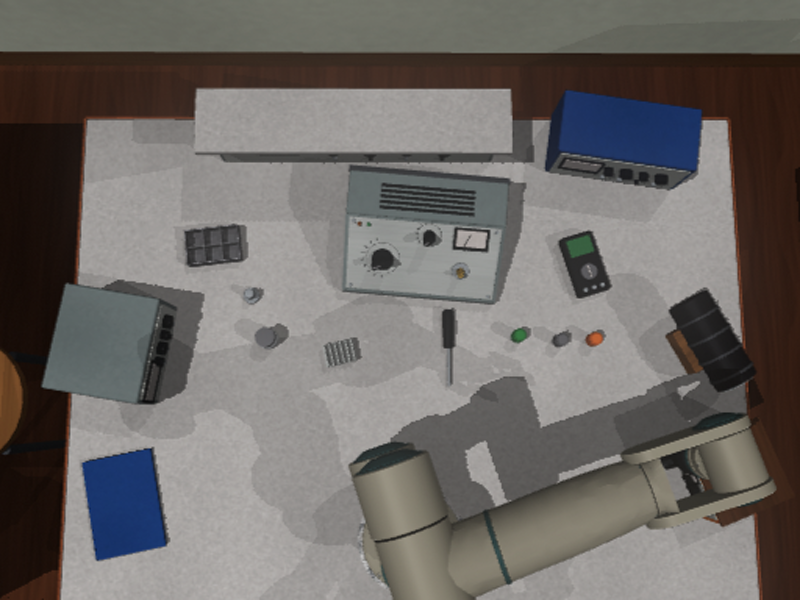

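View pics/side0.png

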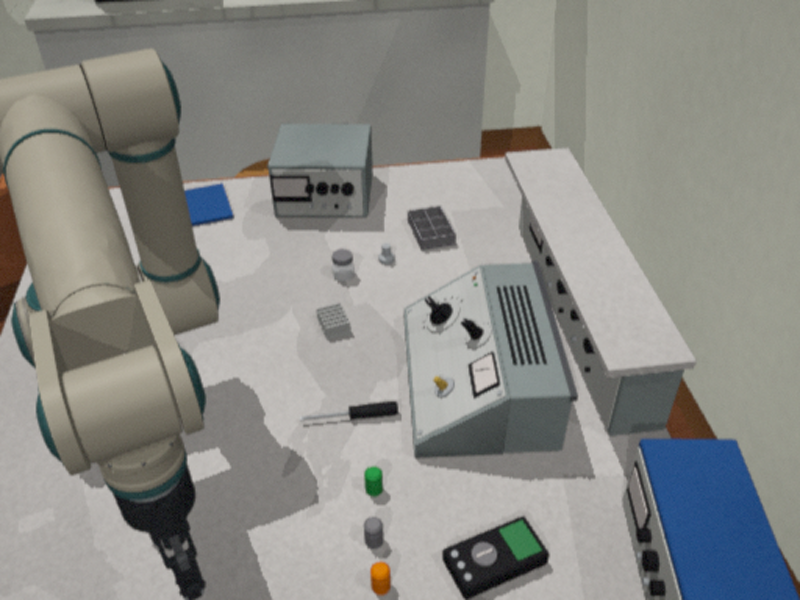

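The top view shows three cap-shaped things: green (519,335), grey (562,339) and orange (596,339). The grey one fits the description. The console panel spans roughly (345,215) to (500,300), with the level knob at (383,260), the fine knob at (429,237) and the spigot at (460,270).

```bash
cat > h.py <<'E'
import numpy as np,cv2
def cloud(d,R=None,t=None):
    """world points (HxWx3) of a picture; R,t camera->world"""
    if R is None: R=d["R"].T; t=-R@d["t"]
    h,w=d["range_z"].shape; u,v=np.meshgrid(np.arange(w),np.arange(h))
    K=d["mtx"]; z=d["range_z"]
    P=np.stack([(u-K[0,2])/K[0,0]*z,(v-K[1,2])/K[1,1]*z,z],-1)
    return P@R.T+t
def ray(d,u,v,R=None,t=None):
    if R is None: R=d["R"].T; t=-R@d["t"]
    K=d["mtx"]; r=R@np.array([(u-K[0,2])/K[0,0],(v-K[1,2])/K[1,1],1.]); return t,r
def onplane(o,r,p,n): return o+r*(np.dot(p-o,n)/np.dot(r,n))
def wristpose(d,p,R):
    M=d["mount"]; return R@M[:3,:3], R@M[:3,3]+p
E
python3 - <<'E'
from h import *
for n in("top","side"):
    d=dict(np.load(n+"0.npz")); P=cloud(d); hsv=cv2.cvtColor(d["img"],cv2.COLOR_RGB2HSV)
    # panel plane: points 0.04<z<0.13 in console region
    m=(P[...,2]>.045)&(P[...,2]<.125)&(P[...,0]>.5)&(P[...,0]<.85)&(P[...,1]<.25)&(P[...,1]>-.25)&(d["range_z"]>0)
    Q=P[m]; 
    n0=np.array([-np.sin(.61),0,np.cos(.61)]);c=np.median(Q@n0)
    for i in range(15):
        k=abs(Q@n0-c)<(.03 if i<4 else .005); X=Q[k]; mu=X.mean(0); _,_,V=np.linalg.svd(X-mu,full_matrices=False); n0=V[2]*np.sign(V[2][2]); c=mu@n0
    print(n,"panel n",n0,"tilt",np.degrees(np.arccos(n0[2])),"yaw",np.degrees(np.arctan2(-n0[1],-n0[0])),"c",c,k.sum())
    # body top plane z~.138
    m=(abs(P[...,2]-.138)<.01)&(P[...,0]>.6)&(P[...,0]<.95)&(abs(P[...,1])<.25)
    m=cv2.morphologyEx(m.astype(np.uint8),cv2.MORPH_CLOSE,np.ones((5,5)))
    nn,l,s,ce=cv2.connectedComponentsWithStats(m); j=1+np.argmax(s[1:,4]); Q=P[(l==j)&(abs(P[...,2]-.138)<.01)]
    (c0,sz,a)=cv2.minAreaRect(Q[:,:2].astype(np.float32)); print(" top rect",c0,sz,a,np.median(Q[:,2]))
    # caps
    m=(P[...,2]>.02)&(P[...,2]<.07)&(P[...,0]>.3)&(P[...,0]<.65)&(P[...,1]<-.12)&(P[...,1]>-.4)
    nn,l,s,ce=cv2.connectedComponentsWithStats(m.astype(np.uint8))
    for j in range(1,nn):
        if s[j,4]>25:
            Q=P[l==j]; T=Q[Q[:,2]>Q[:,2].max()-.006]; print(" obj",ce[j],s[j,4],d["img"][l==j].mean(0).astype(int),T.mean(0),Q.min(0),Q.max(0))
E
```

```text
top panel n [-0.56642729  0.05109601  0.82252618] tilt 34.661520348901625 yaw -5.154560017829747 c -0.269560537650206 2747
 top rect (0.6999683380126953, -0.03548695147037506) (0.34190133213996887, 0.16550305485725403) 84.66963958740234 0.1379084772025736
 obj [369.55737705 169.51288056] 427 [53 62 55] [ 0.58842807 -0.38536895  0.04265039] [ 0.52562635 -0.39989095  0.02034078] [ 0.64972844 -0.34113599  0.04664711]
 obj [307.41212121 184.65151515] 330 [135 138 136] [ 0.56016667 -0.15258909  0.06701922] [ 0.51383253 -0.19220326  0.02440294] [ 0.57132541 -0.12015347  0.06990845]
 obj [332.125    214.140625] 64 [ 55 100  61] [ 0.43936852 -0.24220866  0.04942213] [ 0.42613406 -0.25292072  0.02116086] [ 0.45401123 -0.22721124  0.05284512]
 obj [359.01515152 217.06060606] 66 [86 84 86] [ 0.43113408 -0.33299821  0.05175456] [ 0.41589993 -0.34578939  0.02007342] [ 0.44305351 -0.32068664  0.05520093]
side panel n [-0.57678022  0.05217654  0.81523137] tilt 35.389754315193656 yaw -5.16900617179688 c -0.27846301907071724 3365
 top rect (0.6999301910400391, -0.03446194529533386) (0.34756168723106384, 0.16475585103034973) 84.8363037109375 0.13607233625195553
 obj [285.87855044 275.65817826] 1021 [114 118 116] [ 0.58079235 -0.17185045  0.0669408 ] [ 0.51413192 -0.20189273  0.02016787] [ 0.64996994 -0.12008482  0.06995149]
 obj [238.56164384 305.52054795] 146 [ 42 120  61] [ 0.44127869 -0.24211301  0.04495547] [ 0.42675046 -0.25702042  0.02026082] [ 0.45480077 -0.22979567  0.04847727]
 obj [238.44785276 338.40490798] 163 [102 100 102] [ 0.43051622 -0.33407911  0.04503342] [ 0.41693719 -0.34925814  0.02008411] [ 0.44403394 -0.32007823  0.04905902]
 obj [313.64285714 347.06892231] 798 [60 80 66] [ 0.59247275 -0.39041775  0.03680488] [ 0.5259236  -0.39980272  0.02008042] [ 0.64998443 -0.34369043  0.04109552]
```

```bash
cat >> h.py <<'E'
YAW=np.radians(-5.17); S,C=np.sin(np.radians(35)),np.cos(np.radians(35))
N=np.array([-S*np.cos(YAW),-S*np.sin(YAW),C])          # panel normal
UP=np.array([C*np.cos(YAW),C*np.sin(YAW),S])           # up the slope
LEFT=np.cross(N,UP)                                     # to the left seen from robot
def tool(a):
    """tool orientation pointing into the panel, jaw axis at angle a (ccw seen from outside) from UP"""
    y=np.cos(a)*UP+np.sin(a)*LEFT; x=-N; return np.stack([x,y,np.cross(x,y)],1)
E
python3 - <<'E'
from bench import *
from h import *
d=get_image("wrist"); print(d["mount"],d["mtx"])
pc=np.array([.60,-.035,.087])
q0=current_qpos(); print(current_tcp_rot())
for nm,p in (("view",pc+N*.36),("knob",pc+.05*UP*0+.07*LEFT+N*.192),("spig",pc-.075*LEFT-.03*UP+N*.195),("spigup",pc-.075*LEFT-.03*UP+N*.25)):
    for a in np.arange(-180,180,30):
        q=inverse_kinematics(p,tool(np.radians(a))); print(nm,a,None if q is None else np.round(q,2))
E
```

```text
[[-1.89254093e-03 -3.18024060e-01  9.48080754e-01  3.21678375e-02]
 [ 9.99998206e-01 -5.32737669e-04  1.81747613e-03 -3.43187830e-04]
 [-7.29228073e-05  9.48082493e-01  3.18024498e-01 -8.18641259e-02]
 [ 0.00000000e+00  0.00000000e+00  0.00000000e+00  1.00000000e+00]] [[284.3874004    0.         251.31001592]
 [  0.         284.3874004  192.64282289]
 [  0.           0.           1.        ]]
[[-3.41696329e-04  3.81813068e-01 -9.24239506e-01]
 [ 1.08874858e-03 -9.24238870e-01 -3.81813208e-01]
 [-9.99999349e-01 -1.13672862e-03 -9.98894081e-05]]
view -180 None
view -150 [-0.14 -0.52  1.96  0.03  1.09  2.56]
view -120 [-0.14 -0.52  1.96  0.03  1.09  2.03]
view -90 [-0.14 -0.52  1.96  0.03  1.09  1.51]
view -60 [-0.14 -0.52  1.96  0.03  1.09  0.99]
view -30 [-0.14 -0.52  1.96  0.03  1.09  0.46]
view 0 [-0.14 -0.52  1.96  0.03  1.09 -0.06]
view 30 [-0.14 -0.52  1.96  0.03  1.09 -0.58]
view 60 [-0.14 -0.52  1.96  0.03  1.09 -1.11]
view 90 [-0.14 -0.52  1.96  0.03  1.09 -1.63]
view 120 [-0.14 -0.52  1.96  0.03  1.09 -2.15]
view 150 [-0.14 -0.52  1.96  0.03  1.09 -2.68]
knob -180 None
knob -
[... 889 characters left out ...]
60 [-0.32 -0.12  1.97  0.2   0.7  -1.39]
spig 90 [-0.32 -0.12  1.97  0.2   0.7  -1.91]
spig 120 [-0.32 -0.12  1.97  0.2   0.7  -2.44]
spig 150 None
spigup -180 [-0.34 -0.29  2.01  0.19  0.83  2.81]
spigup -150 [-0.34 -0.29  2.01  0.19  0.83  2.28]
spigup -120 [-0.34 -0.29  2.01  0.19  0.83  1.76]
spigup -90 [-0.34 -0.29  2.01  0.19  0.83  1.24]
spigup -60 [-0.34 -0.29  2.01  0.19  0.83  0.71]
spigup -30 [-0.34 -0.29  2.01  0.19  0.83  0.19]
spigup 0 [-0.34 -0.29  2.01  0.19  0.83 -0.34]
spigup 30 [-0.34 -0.29  2.01  0.19  0.83 -0.86]
spigup 60 [-0.34 -0.29  2.01  0.19  0.83 -1.38]
spigup 90 [-0.34 -0.29  2.01  0.19  0.83 -1.91]
spigup 120 [-0.34 -0.29  2.01  0.19  0.83 -2.43]
spigup 150 None
```

```bash
python3 - <<'E'
from bench import *
from h import *
def snap(n):
    p,R=current_tcp_pos(),current_tcp_rot(); d=get_image("wrist"); np.savez(n+".npz",p=p,Rt=R,**d); return d
move_ptp(np.array([.431,-.334,.34]),current_tcp_rot()); a=snap("wcap")
pc=np.array([.60,-.035,.087])
move_ptp(pc+N*.36,tool(np.radians(-90))); b=snap("wpan")
print(current_time_s(),current_contact_force())
cv2.imwrite("pics/wcap.png",a["img"][:,:,::-1])
cv2.imwrite("pics/wpan.png",cv2.resize(b["img"][:,:,::-1],(800,600),interpolation=cv2.INTER_CUBIC))
E
```

```text
2.5667 [-0.64612206 -0.34243146 -0.23833657]
```

View pics/wcap.png

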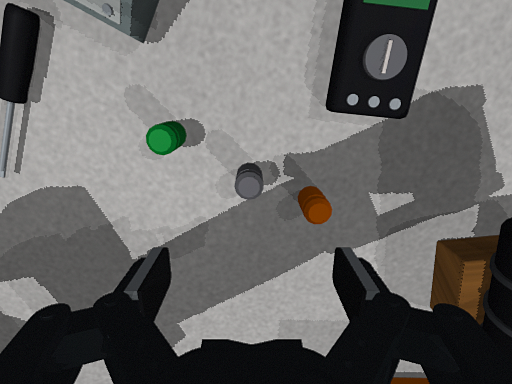

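View pics/wpan.png

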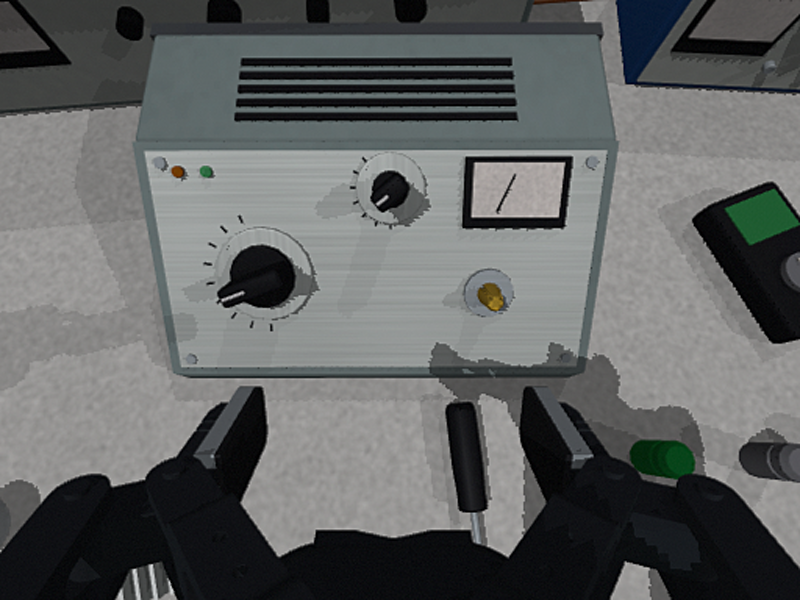

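The wrist view shows the grey cap at (249,181), between green (165,138) and orange (315,205). The panel view has the level bar at (258,280), with its white line pointing left and slightly down, and the spigot at (490,295). Next I measure these from depth.

```bash
python3 - <<'E'
from h import *
d=dict(np.load("wpan.npz")); R,t=wristpose(d,d["p"],d["Rt"]); P=cloud(d,R,t); img=d["img"].astype(int)
sub=np.zeros(P.shape[:2],bool); sub[98:232,100:372]=1
Q=P[sub]; n0=N; c=np.median(Q@N)
for i in range(12):
    X=Q[abs(Q@n0-c)<(.006 if i<4 else .002)]; mu=X.mean(0); n0=np.linalg.svd(X-mu,full_matrices=False)[2][2]; n0*=np.sign(n0[2]); c=mu@n0
print("wrist plane",n0,c,"tilt",np.degrees(np.arccos(n0[2])),"yaw",np.degrees(np.arctan2(-n0[1],-n0[0])),len(X))
H=P@n0-c; hsv=cv2.cvtColor(d["img"],cv2.COLOR_RGB2HSV); a=P@UP; b=P@LEFT
def box(u0,u1,v0,v1): m=np.zeros(H.shape,bool); m[int(v0/1.5625):int(v1/1.5625),int(u0/1.5625):int(u1/1.5625)]=1; return m
k=box(205,320,230,320)
for lo,hi in((.025,.048),(.035,.048),(.040,.048)):
    m=k&(H>lo)&(H<hi); print("knob",lo,m.sum(),np.median(H[m]),H[m].max()); 
    pts=np.stack([a[m],b[m]],1).astype(np.float32); print(cv2.minAreaRect(pts))
m=k&(H>.038)&(img.min(2)>130); print("white",m.sum(),a[m].mean(),b[m].mean())
# level disc (dark, height<25)
m=k&(H>.004)&(H<.025)&(img.max(2)<60); print("disc",m.sum(),np.median(H[m]),cv2.minEnclosingCircle(np.stack([a[m],b[m]],1).astype(np.float32)))
s=box(450,530,255,335)
m=s&(H>.0035)&(H<.008)&(hsv[...,1]<90); pts=np.stack([a[m],b[m]],1).astype(np.float32); print("collar",m.sum(),np.median(H[m]),cv2.minEnclosingCircle(pts),pts.mean(0))
m=s&(hsv[...,1]>110)&(hsv[...,0]>10)&(hsv[...,0]<35)
for lo in range(4,34,4):
    mm=m&(H>lo/1e3)&(H<=lo/1e3+.004)
    if mm.sum(): print("brass",lo,mm.sum(),a[mm].mean(),b[mm].mean(),np.ptp(b[mm]))
f=box(350,430,150,230)&(H>.004)&(img.max(2)<70); print("fine",f.sum(),H[f].max(),cv2.minEnclosingCircle(np.stack([a[f],b[f]],1).astype(np.float32)))
# cap
d=dict(np.load("wcap.npz")); R,t=wristpose(d,d["p"],d["Rt"]); P=cloud(d,R,t)
m=np.zeros(P.shape[:2],bool); m[155:205,225:275]=1; Z=P[...,2]
print("table z",np.median(Z[m&(Z<.012)]))
m&=(Z>.01); T=P[m&(Z>Z[m].max()-.006)]; print("cap top",T.mean(0),cv2.minEnclosingCircle(T[:,:2].astype(np.float32)),len(T), "all",cv2.minEnclosingCircle(P[m][:,:2].astype(np.float32)))
E
```

```text
wrist plane [-0.57170461  0.05248265  0.81877922] -0.27404001228676483 tilt 35.03722485227596 yaw -5.245068246934704 27483
knob 0.025 662 0.04246961529758922 0.04504077270161677
((0.5361748337745667, 0.11418736726045609), (0.01435833889991045, 0.04522888362407684), 20.326597213745117)
knob 0.035 582 0.042661580949893585 0.04504077270161677
((0.5361239314079285, 0.11439207941293716), (0.014338647946715355, 0.04479356110095978), 20.17109489440918)
knob 0.04 528 0.042790741293389015 0.04504077270161677
((0.5361387133598328, 0.11446405947208405), (0.013924477621912956, 0.04475894570350647), 21.0804500579834)
white 24 0.5428677831598321 0.11307279216768361
disc 811 0.012936242118271268 ((0.5338196754455566, 0.11520092934370041), 0.026074297726154327)
collar 502 0.004933781057564257 ((0.5216240882873535, -0.05524798110127449), 0.019016480073332787) [ 0.52340096 -0.05389076]
brass 4 11 0.5270516042999002 -0.05065625438805948 0.009097816675569984
brass 8 25 0.525768460237057 -0.051005724100239014 0.014696858720212265
brass 12 24 0.5263500201092145 -0.05203180780607659 0.012296657410572426
brass 16 24 0.5248539256213322 -0.051376518736266384 0.011463364911978642
brass 20 23 0.5254717338515015 -0.05217941807136911 0.012228157037497071
brass 24 39 0.5234814082526958 -0.053545904752174904 0.011091125599491887
brass 28 63 0.5219560254534232 -0.05472084553129271 0.010333780860086315
fine 462 0.3284425759455792 ((0.603715181350708, 0.023640412837266922), 0.02012665942311287)
table z -0.0013373607751965
cap top [ 0.50601773 -0.30321053  0.30825523] ((0.5060177445411682, -0.3032105267047882), 9.999999747378752e-05) 8 all ((0.46090614795684814, -0.32023608684539795), 0.04831749200820923)
```

```bash
cat >> h.py <<'E'
n0=np.array([-0.57170461,0.05248265,0.81877922]); c0=-0.27404
def pw(a,b,h): return np.linalg.solve(np.stack([UP,LEFT,n0]),[a,b,c0+h])
E
python3 - <<'E'
from bench import *
from h import *
K=pw(.5361,.1142,.037); T=lambda deg,h=0: (K+N*(.155+h),tool(np.radians(deg)))
move_gripper(.5,40)
move_ptp(*T(20,.09)); move_linear(T(20)[0],vel=.08,until_force=12)
print("at",(current_tcp_pos()-K)@N,current_contact_force())
move_gripper(0,40); print("grip",current_grip_width(),"F",current_contact_force(),current_torque())
for ang in list(range(30,81,10))+list(range(83,101,1)):
    move_linear(*T(ang),vel=.05)
    tq=current_torque()@N; 
    if ang>=60: print(ang,round(tq,3),np.round(current_contact_force(),1),current_time_s())
    if abs(tq)>.8: break
print(current_grip_width())
E
```

```text
at 0.15542039141415406 [-0.38579386 -0.31968263  0.55135779]
grip 0.15364152614338503 F [-2.92809594  0.84939169  3.93381993] [0.10536151 0.31011147 0.00340586]
60 0.054 [0.6 3.4 4.6] 7.425
70 0.053 [0.8 4.7 5.2] 7.75
80 0.049 [1.2 6.  4.7] 8.075
83 0.112 [1.7 4.6 5.5] 8.325
84 -0.009 [1.6 4.4 5.2] 8.575
85 0.103 [1.5 6.2 4.2] 8.825
86 -0.0 [2.7 6.  5. ] 9.075
87 -0.0 [2.1 6.  4.5] 9.325
88 0.047 [1.6 4.9 4. ] 9.575
89 0.016 [1.1 5.7 4.1] 9.825
90 0.038 [1.5 6.6 3.3] 10.075
91 -0.434 [2.  6.3 4.9] 10.325
92 -0.944 [1.  5.8 5.4] 10.575
0.15558410512447324
```

```bash
python3 - <<'E'
from bench import *
from h import *
def snap(n):
    p,R=current_tcp_pos(),current_tcp_rot(); d=get_image("wrist"); np.savez(n+".npz",p=p,Rt=R,**d)
    R,t=wristpose(d,p,R); return d,cloud(d,R,t)
K=pw(.5361,.1142,.037)
move_linear(K+N*.155,tool(np.radians(90)),vel=.05)
move_gripper(.5); move_linear(K+N*.26)
d,_=snap("w2a") if False else (None,None)
move_ptp(np.array([.60,-.035,.087])+N*.36,tool(np.radians(-90))); d,P=snap("w2")
H=P@n0-c0; a=P@UP;b=P@LEFT
m=(H>.035)&(H<.048)&(abs(a-.536)<.03)&(abs(b-.114)<.03); print("knob",cv2.minAreaRect(np.stack([a[m],b[m]],1).astype(np.float32)))
f=(H>.01)&(H<.04)&(np.hypot(a-.604,b-.0236)<.03)
e=np.load("w2.npz")
for nm in("wpan","w2"):
    q=np.load(nm+".npz"); R,t=wristpose(q,q["p"],q["Rt"]); PP=cloud(q,R,t); hh=PP@n0-c0;aa=PP@UP;bb=PP@LEFT
    f=(hh>.02)&(hh<.045)&(np.hypot(aa-.604,bb-.0236)<.03); print("fine",nm,f.sum(),cv2.minAreaRect(np.stack([aa[f],bb[f]],1).astype(np.float32)))
# closer look at collar: grasp point above the spigot
Sg=pw(.5217,-.055,.006); move_ptp(Sg+N*.29+UP*.0,tool(np.radians(-90))); g,P=snap("w3")
H=P@n0-c0; a=P@UP;b=P@LEFT; hsv=cv2.cvtColor(g["img"],cv2.COLOR_RGB2HSV)
near=np.hypot(a-.5217,b+.055)<.024
m=near&(H>.0035)&(H<.0085)&(hsv[...,1]<90); print("collar",m.sum(),np.median(H[m]),cv2.minEnclosingCircle(np.stack([a[m],b[m]],1).astype(np.float32)))
for lo in(22,25,27,28,29): 
    m=near&(H>lo/1e3)&(H<.033); print("tip",lo,m.sum(),H[m].max() if m.any() else 0,cv2.minEnclosingCircle(np.stack([a[m],b[m]],1).astype(np.float32)))
m=(H<.004)&(H>-.004)&(np.hypot(a-.5217,b+.055)<.05); print("panel h",np.median(H[m]))
# cap
q=np.load("wcap.npz"); R,t=wristpose(q,q["p"],q["Rt"]); P=cloud(q,R,t); Z=P[...,2]; m=np.zeros(Z.shape,bool); m[155:205,225:275]=1
h=m&(Z>.04)&(Z<.055); print("cap",h.sum(),np.median(Z[h]),cv2.minEnclosingCircle(P[h][:,:2].astype(np.float32)))
h=m&(Z>.008)&(Z<.055); print("cap all",cv2.minEnclosingCircle(P[h][:,:2].astype(np.float32)))
print(current_time_s(),current_contact_force())
cv2.imwrite("pics/w3.png",g["img"][:,:,::-1])
E
```

```text
knob ((0.5360925793647766, 0.11466635763645172), (0.014487599022686481, 0.04537660628557205), 88.9234848022461)
fine wpan 369 ((0.5991113781929016, 0.02006959728896618), (0.014029081910848618, 0.024564193561673164), 40.01527404785156)
fine w2 368 ((0.5990822315216064, 0.020054204389452934), (0.014072010293602943, 0.024514630436897278), 39.92844009399414)
collar 806 0.004874228779141732 ((0.5213500261306763, -0.05509122461080551), 0.018969153985381126)
tip 22 184 0.03072185617225348 ((0.5211861729621887, -0.05526357889175415), 0.006573185790330172)
tip 25 157 0.03072185617225348 ((0.5206066370010376, -0.054780296981334686), 0.006032408215105534)
tip 27 131 0.03072185617225348 ((0.5213800668716431, -0.054769258946180344), 0.006155702285468578)
tip 28 106 0.03072185617225348 ((0.5203747153282166, -0.05522271245718002), 0.005444311071187258)
tip 29 48 0.03072185617225348 ((0.5215903520584106, -0.054794371128082275), 0.004968973342329264)
panel h -9.780318778768171e-05
cap 626 0.044418026993006066 ((0.4293566644191742, -0.33250537514686584), 0.014554395340383053)
cap all ((0.42924368381500244, -0.3322533369064331), 0.01476367749273777)
15.05 [ 0.45777599 -1.08427581  1.07758837]
```

View pics/w3.png

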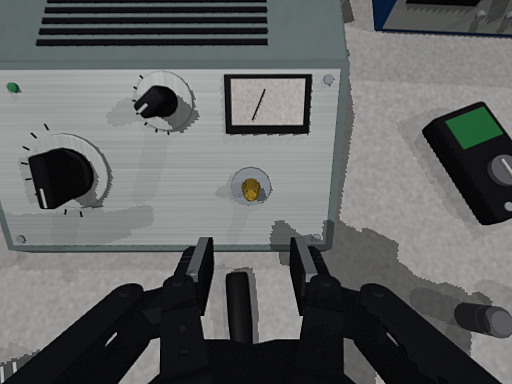

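The level bar now points straight down the slope (about 0.02 rad off), and the small knob reads the same as before. Next is the grey cap.

```bash
python3 - <<'E'
from bench import *
from h import *
D=np.array([[0,1,0],[0,0,-1],[-1,0,0]],float)  # x down, jaws along world x
cap=np.array([.4293,-.3324,0]); z=np.array([0,0,1.])
move_gripper(.65)
move_ptp(cap+z*.30,D); print(np.round(current_qpos(),2))
print(move_linear(cap+z*.188,vel=.1,until_force=10),current_tcp_pos())
move_gripper(0,60); print("grip",current_grip_width(),current_contact_force())
move_linear(cap+z*.33)
Sg=pw(.5214,-.0551,.006)
move_ptp(Sg+N*(.188+.07),tool(0)); move_linear(Sg+N*(.188+.032),vel=.08)
print("grip",current_grip_width(),current_contact_force(),current_time_s())
p,R=current_tcp_pos(),current_tcp_rot(); d=get_image("wrist"); np.savez("w4.npz",p=p,Rt=R,**d); s=get_image("side"); np.savez("s4.npz",**s)
i=cv2.resize(s["img"][150:290,220:380],(549,480),interpolation=cv2.INTER_CUBIC)
cv2.imwrite("pics/w4.png",cv2.hconcat([cv2.resize(d["img"][80:272,120:376],(640,480))[:,100:350],i])[:,:,::-1])
E
```

```text
[-0.73  0.16  1.5   0.    1.49 -0.73]
False [ 0.42953327 -0.33260288  0.18883474]
grip 0.3192705787966348 [-0.81514336  0.45370712  4.21078113]
grip 0.32091957124082154 [ 0.33758149 -0.03822333  0.07819985] 21.3833
```

View pics/w4.png

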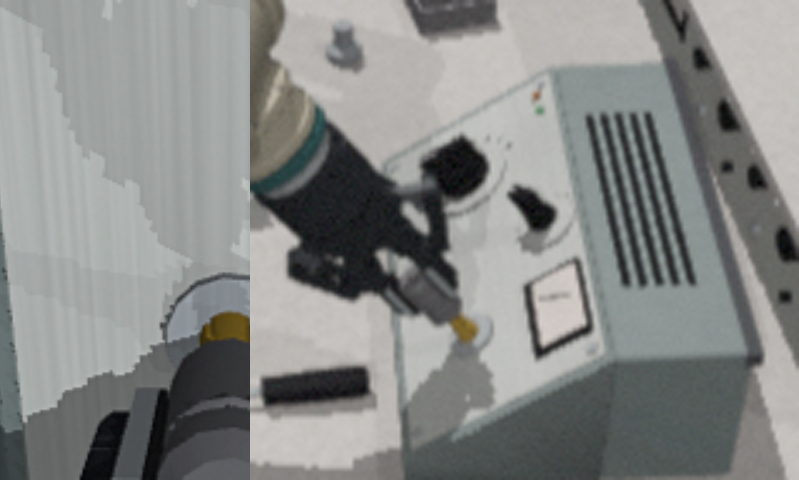

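The cap is held in line with the brass spigot, with its mouth just off the tip (side crop about (455,310)). Now I insert it.

```bash
python3 - <<'E'
from bench import *
from h import *
Sg=pw(.5214,-.0551,.006); hh=lambda:(current_tcp_pos()-Sg)@N-.188
f=lambda:(round(hh()*1e3,2),np.round([current_contact_force()@v for v in(UP,LEFT,N)],1),np.round(current_torque(),2))
print(f())
print(move_linear(Sg+N*(.188+.007),vel=.04,until_force=12),f())
if hh()<.010:
    for k in range(12):
        move_linear(Sg+N*(.188+.006-.001*k),vel=.02); print(f(),round(current_grip_width(),3))
        if current_contact_force()@N>22: break
print(current_time_s())
E
```

```text
(np.float64(32.45), array([-0. , -1.5, -0.9]), array([ 0.04,  0.29, -0.05]))
False (np.float64(6.96), array([ 0.2, -0.1, -0.6]), array([0.04, 0.25, 0.04]))
(np.float64(6.08), array([ 0.6, -0.2, -1.1]), array([ 0.03,  0.2 , -0.01])) 0.318
(np.float64(5.05), array([ 0.2,  0.6, -0.3]), array([-0.02,  0.13,  0.04])) 0.319
(np.float64(4.05), array([ 1. ,  0. , -0.5]), array([-0.06,  0.08, -0.  ])) 0.315
(np.float64(3.05), array([0.8, 1. , 1.4]), array([-0.07,  0.06, -0.06])) 0.32
(np.float64(2.08), array([1.2, 0. , 3.3]), array([0.03, 0.07, 0.01])) 0.32
(np.float64(1.1), array([ 1.5, -0.6,  4.1]), array([-0.02,  0.05,  0.06])) 0.314
(np.float64(0.68), array([-3.2,  0.3, 17.7]), array([0.06, 0.79, 0.05])) 0.317
(np.float64(0.51), array([-8.4,  0.9, 36.1]), array([0.33, 1.89, 0.07])) 0.322
24.2583
```

```bash
python3 - <<'E'
from bench import *
from h import *
Sg=pw(.5214,-.0551,.006)
move_linear(Sg+N*.1892,vel=.02); print("relaxed",np.round([current_contact_force()@v for v in(UP,LEFT,N)],1))
move_gripper(.65); move_linear(Sg+N*.30,vel=.1)
move_ptp(Sg+N*.29,tool(np.radians(-90)))
p,R=current_tcp_pos(),current_tcp_rot(); d=get_image("wrist"); np.savez("w5.npz",p=p,Rt=R,**d); s=get_image("side")
Rw,t=wristpose(d,p,R); P=cloud(d,Rw,t); H=P@n0-c0;a=P@UP;b=P@LEFT
near=np.hypot(a-.5214,b+.0551)<.03
for lo,hi in((.015,.025),(.025,.035),(.035,.045),(.046,.058)):
    m=near&(H>lo)&(H<hi); 
    if m.sum()>5: print(lo,m.sum(),cv2.minEnclosingCircle(np.stack([a[m],b[m]],1).astype(np.float32)))
m=near&(H>.046)&(H<.065); print("top h (expect .052)",np.median(H[m]),np.percentile(H[m],[5,95]))
X=P[m&(abs(H-np.median(H[m]))<.002)]; nn=np.linalg.svd(X-X.mean(0),full_matrices=False)[2][2]; print("tilt of top face",np.arccos(abs(nn@n0)),len(X))
m=(H>.035)&(H<.048)&(abs(a-.536)<.03)&(abs(b-.114)<.03); print("knob",cv2.minAreaRect(np.stack([a[m],b[m]],1).astype(np.float32)))
f=(H>.02)&(H<.045)&(np.hypot(a-.604,b-.0236)<.03); print("fine",cv2.minAreaRect(np.stack([a[f],b[f]],1).astype(np.float32)))
print(current_time_s())
cv2.imwrite("pics/w5.png",cv2.hconcat([cv2.resize(d["img"][120:240,180:320],(420,480*3//4)),cv2.resize(s["img"][200:290,240:330],(360,360))])[:,:,::-1])
E
```

```text
relaxed [ 0.4 -0.4  7.2]
0.015 84 ((0.522819459438324, -0.054942235350608826), 0.014427240006625652)
0.025 97 ((0.5236985683441162, -0.05496910959482193), 0.014116236940026283)
0.035 111 ((0.5242623090744019, -0.05513310432434082), 0.01394085306674242)
0.046 922 ((0.5210856795310974, -0.055228158831596375), 0.014659863896667957)
top h (expect .052) 0.051327442145162716 [0.04784573 0.05274428]
tilt of top face 0.017293961377451712 742
knob ((0.5361289381980896, 0.11436417698860168), (0.015250897966325283, 0.044980064034461975), 89.83940887451172)
fine ((0.5987900495529175, 0.019928710535168648), (0.013899856247007847, 0.024986661970615387), 40.34780502319336)
27.6583
```

View pics/w5.png

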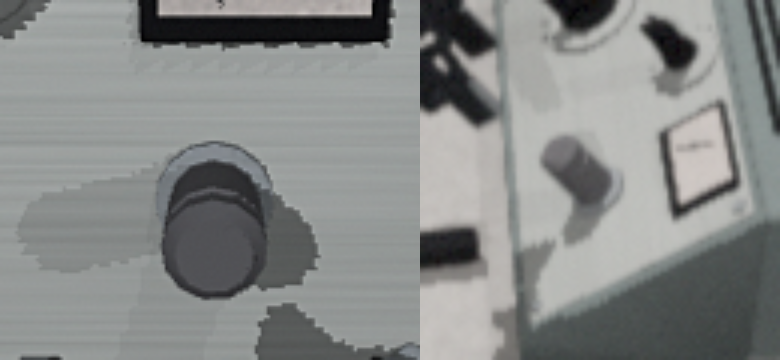

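The cap sits square on the collar with no visible gap. Its top is 51.3 mm out from the panel, against 52 mm expected. The robot is clear, so I hand in.

```bash
python3 -c "
from bench import *
print(current_contact_force(),current_joint_vel()); sign_off()"
```

```text
[ 0.07924095  0.33030634 -0.04696092] [-0.00025076 -0.00196199 -0.00029202  0.00051206 -0.00016181  0.00182961]
the job is handed in; nothing more can be done
```

The job is handed in at about 28 s of robot time: the level knob is at its anticlockwise stop and the grey cap is pressed home on the spigot. `sign_off()` reports no verdict, so the results below are my own last checks.

- **Level knob:** I turned it about 70° anticlockwise until the torque jumped at the stop. The last image shows the bar within 0.01 rad of straight down the slope; an earlier one read 0.02 rad.
- **Cap:** I pushed it on until the force rose sharply to 36 N at the collar. After release it stayed on by itself.
    - **Depth:** its top measured 51.3 mm from the panel against 52 mm expected. The collar face also measured about 1 mm low, so that is probably camera bias.
    - **Fit:** it tilts about 0.02 rad and sits within about 0.5 mm of the spigot axis.
- **Small knob:** its bar looks the same before and after, within 0.4 mm and 0.5°.
- **Other loose things:** I kept clear of them and saw no unexpected contact, but I did not measure their positions again at the end.
- **Robot:** it was clear of everything and still, with under 0.4 N on the tool.

The cap first met resistance at about 3.5 mm above the collar rather than the stated 5 mm; nothing else disagreed.

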